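Load a glass lamp and roll it into the test bay

TASK

Stand the tall glass lamp upright on the floor of the tote, in the free space in front of the metal driver block: its glass is thin, so hold it with the lightest grip and set it down softly. Let go of it, then roll the loaded tote gently along the rollers, without lifting it or ramming it, until it is fully home against the stop at the back of the test bay, with the lamp still standing. Leave everything else on the bench alone.

Things in the scene. Friction and masses are not known exactly. Their poses are not given: they have to be found in the camera images.
- lamp_tall: the tall lamp, upright: white ceramic base 54 mm across and 26 mm high, above it a thin clear glass cylinder 44 mm across, domed at the top; 130 mm high in all, about 0.16 kg. Origin: centre of its underside; z up its axis. Gripped with more than 40 N per finger it breaks.
- tote: black open tote on the rollers: 130 (x) x 220 (y) x 60 mm high outside, walls and floor 5 mm thick, about 0.5 kg. Origin: centre of its underside, 54 mm above the bench; z up; +y is its front end and points along the track to the bay. The driver block stands in its rear (-y) part; the front (+y) part is free.
- tote_front (a point): middle of the tote's front end wall, outside, at the height of its underside
- tote_rear (a point): middle of the tote's rear end wall (the one to push), outside, at the height of its underside
- driver: ribbed aluminium driver block lying in the tote, 90 (x) x 55 (y) x 40 mm high, 0.25 kg. Origin: centre of its underside.
- track: fixed roller track, 540 mm long; roller tops 54 mm up; side rails 14 mm wide, 70 mm high, inner faces 69 mm from the centre line. From y = 70 to 270 mm the rails rise to 105 mm as cheeks of the bay; behind it a white housing 140 wide, 100 deep, 150 mm high. Origin: on the bench under its centre; y along the track to the bay, z up. Rollers 28 mm across, 44 mm apart, free-turning.
- bay_home (a point): middle of the front face of the black, spring-backed rubber stop (gives 4 mm at 10 N) at the back of the bay, at roller-top height; y axis along the track, into the stop. The tote is home when its front end meets this face.
- lamp_short: short lamp: same white base (54 mm across) and 44 mm glass as the tall lamp, but only 80 mm high. Bystander. Origin: centre of its underside
- bottle: amber glass bottle, 60 mm across, 130 mm high, orange cap. Bystander. Origin: centre of its underside
- spool: spool of copper wire, upright, 64 mm across, 68 mm high. Bystander. Origin: centre of its underside
- cup: white plastic cup, 72 mm across, 85 mm high. Bystander. Origin: centre of its underside
- screwdriver: screwdriver, 180 mm long, lying flat. Bystander. Origin: at its underside, near the middle
- meter: yellow hand-held multimeter, 75 x 150 x 35 mm, lying flat. Bystander. Origin: centre of its underside
Things that resemble listed ones, but are neither listed nor needed, are in the scene too. Leave any green or turquoise look-alike of the lamp_tall alone.

How it is judged:
On the way, in this order (a step that is already met when the one before it is completed fails the run):
1. the tall lamp stands upright on the tote's floor, let go, while the tote is still well short of the bay's stop (100 mm or more) (x of lamp_tall in the frame of tote between -0.06 and 0.06 m and y of lamp_tall in the frame of tote between -0.01 and 0.105 m and z of lamp_tall in the frame of tote between 0 and 0.012 m and angle between lamp_tall's own z axis and vertical below 0.12 rad and contact force between the fingers and lamp_tall below 0.1 N and y of tote_front in the frame of bay_home below -0.1 m), for 0.2 s.
2. the tote has been rolled home in the bay with the lamp standing in it (y of tote_front in the frame of bay_home above -0.012 m and x of lamp_tall in the frame of tote between -0.06 and 0.06 m and y of lamp_tall in the frame of tote between -0.01 and 0.105 m and z of lamp_tall in the frame of tote between 0 and 0.012 m and angle between lamp_tall's own z axis and vertical below 0.12 rad), for 0.2 s.
At the end, for the whole second after the job is handed in: The tote rests on the rollers with its front end within 12 mm of the bay's stop; the tall lamp stands upright (within 0.12 rad) on the tote's floor, with the driver block still on the floor too; all are at rest (all of step 2 and z of tote in the frame of track between 0.046 and 0.062 m and angle between tote's own z axis and vertical below 0.08 rad and z of driver in the frame of tote between 0 and 0.012 m and linear speed of each of tote, lamp_tall below 0.02 m/s); the robot touches nothing.
It fails at once if the fingers press the lamp with more than 40 N each (80 N in all): the glass breaks (contact force between the fingers and lamp_tall above 80 N).
It fails at once if the lamp is tipped by more than 0.6 rad, pressed onto the tote with more than 40 N, or dropped (moves faster than 0.55 m/s with no finger on it) (angle between lamp_tall's own z axis and vertical above 0.6 rad or contact force between lamp_tall and tote above 40 N or (contact force between the fingers and lamp_tall below 0.1 N and linear speed of lamp_tall above 0.55 m/s)).
It fails at once if the tote is rammed into the stop (more than 40 N) (contact force between tote and bay_stop above 40 N).
It fails at once if the tote is lifted off the rollers by more than 20 mm (z of tote in the frame of track above 0.074 m).
It fails at once if a bystander is moved by more than 30 mm (distance of any of lamp_short, bottle, spool, cup, screwdriver, meter from where it was at the start of the episode above 0.03 m).
It also fails if it takes over 64 s, if anything falls off the work surface, if the arm or the gripper's body presses on something with over 40 N, if the wrist force passes 120 N, or if a joint passes its speed limit or range.

ROBOT

A 7-joint arm with a two-finger parallel gripper is mounted at the origin on the work surface. World frame = base frame: x ahead of the robot, y to its left, z up, the work surface at z = 0. Lengths are in m, angles in rad, forces in N, time in s.
With the tool pointing down it reaches from about 0.4 to 0.9 m from the base axis. Payload 5.5 kg.
Tool frame: the origin (TCP) lies on the centre line of the jaws, within the pads' length; the fingertips stand 19 mm ahead of it and the grasp point (between the pads) is the TCP (finger_overhang is the distance from the TCP to the fingertips, in m); z points along the fingers, y is the line along which they close (so a half turn about z gives the same grasp; the last joint's range is limited). The gripper opens to 85 mm and grips with 20 to 120 N. Pads are 22 mm wide; open, the fingers measure 114 mm over their backs; the gripper's body (76 mm by 85 mm) begins 54 mm behind the grasp point. The pads swing forward as they close: fully open they stand 13 mm farther back than shut.
Start: joints at [-0.991, 0.501, -0.427, 1.55, 0.221, 1.138, -0.21], TCP at [0.202, 0.618, 0.25] pointing down, gripper open.
Joint ranges: [-2.88, 2.88], [-0.31, 2.03], [-1.54, 1.56], [0.2, 2.42], [-1.41, 4.55], [0.19, 2.02], [-2.57, 2.57]. Speed limits (rad/s): [2.57, 2.57, 3.14, 3.14, 3.14, 3.14, 3.14].

INTERFACE

Orientations are given as a 3x3 rotation matrix whose columns are the frame's x, y, z axes.
In Python, from plant import * gives the robot as it stands. The module is installed in compiled form; this text tells all that it offers. Calls block until the motion is done:
- move_to(position, orientation): joint-space move of the TCP to a pose.
- move_linear(position, attitude=None, feed=0.15, f_stop=None): straight line of the TCP; attitude=None keeps the orientation; feed is the mean speed in m/s. With f_stop (N) it stops when the force on the tool has changed by that much, and returns True; else False.
- move_joints(angles): joint-space move.
- open_gripper() and grasp(force=None): open the fingers fully, or close them until they stop; force is the grip in N (None keeps the last).
- hold(seconds).
- solve_ik(position, orientation): joint angles nearest the present ones, or None.
- observe(): the state.
- camera(name): name is "scene" or "side" or "wrist"; returns a dict with "pixels" (420x560x3 uint8, red, green, blue), "camera_matrix" (3x3 intrinsics, pixels), "k1" (the pictures are not rectified: a ray, as slopes to the right and down, at radius r is drawn at 1 + k1 r^2 times it, then the intrinsics apply), "R" (3x3) and "t" (3): a world point X has camera coordinates R X + t. Camera axes: x right, y down, z forward; pixel columns grow to the right and rows downward; lengths in m; the calibration is good to about 2 mm. A picture is of the moment at which its call begins. There is no depth.
A pose or a line that the arm cannot do raises Unreachable and nothing moves.
- sign_off(): hands the job in; it is judged then, once.
The state is a dict: "time_s": time; "qpos": joint angles; "joint_vel": joint speeds; "joint_efforts": joint torques, N m; "tool_pos": TCP position; "orientation": TCP orientation; "contact_force": force on the tool from outside, world axes, zero at the start; "ft_torque": the same for the moment, N m; "finger_gap": finger opening in m; "gripper_force": force on a finger pad.
Only numpy, scipy, OpenCV 4.12 (cv2) and the standard library are available. Lean on these libraries where they do the work, as an engineer would, in place of code of your own. Each camera call takes 0.05 s, during which the arm holds its last target. There are 200 camera calls.

## Working session

There is one attempt and no reset: what is moved stays moved. The work goes in short steps, each a Python script; the robot and the scene stay as the last script left them, time stands still between calls to the robot, and variables do not carry over. Pictures are saved under pics/ and viewed, at most 10 in all, crops included, and the job is handed in when it is done.

```bash
mkdir -p pics; python3 - <<'E'
from plant import *
import cv2,pickle
d={}
for n in("scene","side"):
    c=camera(n);d[n]=c;cv2.imwrite(f"pics/{n}0.png",c["pixels"][:,:,::-1]);print(n,c["camera_matrix"],c["k1"],c["R"],c["t"])
pickle.dump(d,open("c0.pkl","wb"))
o=observe();print(o["orientation"],o["contact_force"],o["time_s"])
E
```

```text
scene [[396.39705601   0.         283.68420876]
 [  0.         396.39705601 212.37528223]
 [  0.           0.           1.        ]] -0.030468066763324315 [[-1.30893563e-02  9.99727275e-01  1.93402352e-02]
 [ 5.52755677e-01  2.33523121e-02 -8.33016105e-01]
 [-8.33240559e-01 -2.13219775e-04 -5.52910594e-01]] [-0.03512217 -0.23425256  1.68281002]
side [[505.17247853   0.         288.09640179]
 [  0.         505.17247853 200.63564316]
 [  0.           0.           1.        ]] -0.07959150049144975 [[-0.97420321 -0.22562493  0.00463735]
 [-0.12839946  0.53727027 -0.83357917]
 [ 0.18558473 -0.81267093 -0.55238054]] [0.50382222 0.11126409 1.57136968]
[[-9.50256776e-01  3.11466977e-01 -6.18337692e-04]
 [ 3.11467581e-01  9.50255353e-01 -1.64588018e-03]
 [ 7.49413779e-05 -1.75660094e-03 -9.99998454e-01]] [-0.27960277  0.31844596 -0.58957966] 0.1
```

View pics/scene0.png

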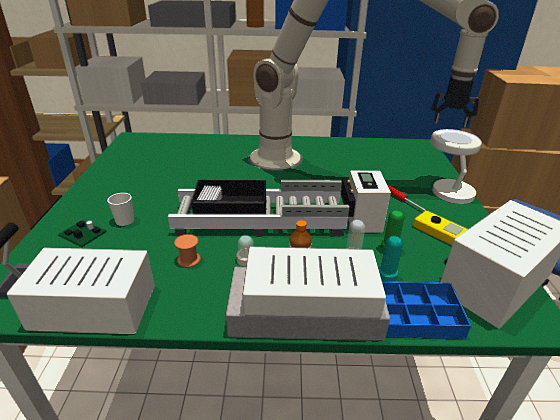

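View pics/side0.png

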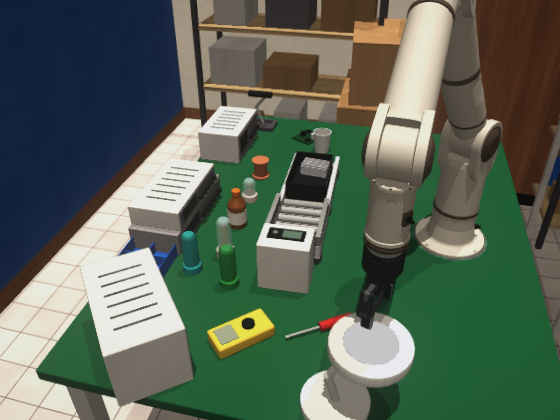

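Scene view: clear tall lamp at about (356,235), between the bay housing (368,200) and the white box; green look-alikes at (396,230) and (391,256). The tote's left part shows the driver at (208,192). Side view: lamp at (223,237), tote at (312,175). I'll zoom in on both.

```bash
cat > h.py <<'E'
import numpy as np,cv2,pickle
def ray(c,u,v):
    K=c["camera_matrix"];d=np.array([(u-K[0,2])/K[0,0],(v-K[1,2])/K[1,1]]);x=d.copy()
    for _ in range(20): x=d/(1+c["k1"]*(x@x))
    R=np.array(c["R"]);return -R.T@c["t"],R.T@np.array([x[0],x[1],1])
def onz(c,u,v,z):
    o,d=ray(c,u,v);return o+d*(z-o[2])/d[2]
def proj(c,X):
    p=c["R"]@np.array(X)+c["t"];x=p[:2]/p[2];x=x*(1+c["k1"]*(x@x));K=c["camera_matrix"]
    return np.array([K[0,0]*x[0]+K[0,2],K[1,1]*x[1]+K[1,2]])
E
python3 - <<'E'
from h import *
d=pickle.load(open("c0.pkl","rb"))
a=cv2.resize(d["scene"]["pixels"][165:290,160:420,::-1],None,fx=3,fy=3,interpolation=cv2.INTER_CUBIC)
b=cv2.resize(d["side"]["pixels"][145:295,180:350,::-1],None,fx=4,fy=4,interpolation=cv2.INTER_CUBIC)
cv2.imwrite("pics/a.png",a);cv2.imwrite("pics/b.png",b)
E
```

```text
(no output)
```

View pics/a.png

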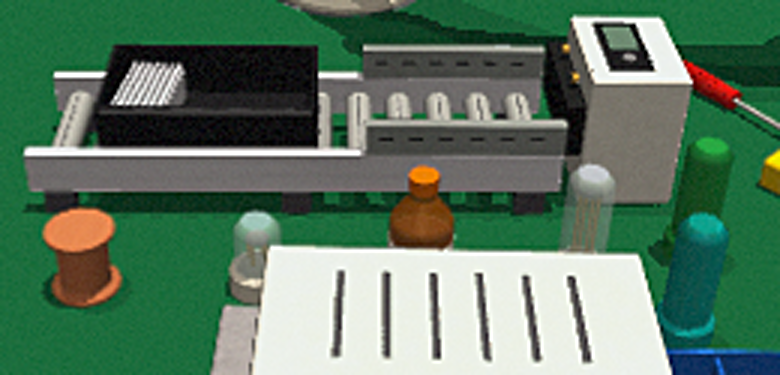

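View pics/b.png

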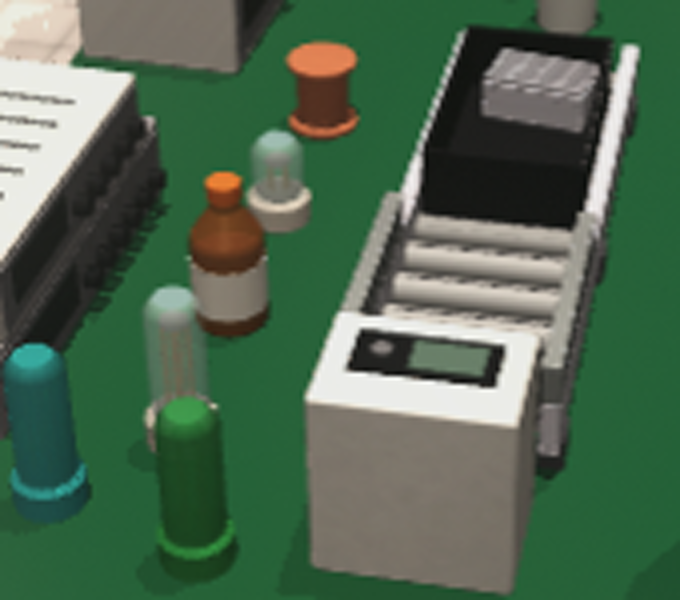

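```bash
python3 - <<'E'
from h import *
np.set_printoptions(precision=4,suppress=True)
d=pickle.load(open("c0.pkl","rb"))
A=lambda p,z:onz(d["scene"],160+(p[0]-1)/3,165+(p[1]-1)/3,z)[:2]
B=lambda p,z:onz(d["side"],180+(p[0]-1.5)/4,145+(p[1]-1.5)/4,z)[:2]
print("lamp",A((591,187),.108),B((174,314),.108))
print("tote A",[A(p,.114) for p in((112,45),(318,47),(97,112),(317,117))])
print("tote B",[B(p,.114) for p in((425,152),(588,157),(462,28),(612,38))])
print("hous A",[A(p,.15) for p in((571,15),(655,17),(690,84),(583,82))])
print("hous B",[B(p,.15) for p in((350,315),(538,338),(529,428),(308,398))])
print("rail A",[A(p,.07) for p in((25,152),(53,73))],"cheek",[A(p,.105) for p in((365,125),(565,124),(363,47),(548,47))])
print("bystanders short,bottle,spool,green,turq",A((256,232),.058),B((277,160),.058),A((424,175),.13),B((223,182),.13),A((79,230),.068),B((322,60),.068),A((712,155),.108),B((190,425),.108),A((698,235),.108),B((38,372),.108))
E
```

```text
lamp [0.6487 0.2411] [0.6535 0.2362]
tote A [array([ 0.4153, -0.2407]), array([ 0.4094, -0.0199]), array([ 0.5502, -0.229 ]), array([ 0.55  , -0.0137])]
tote B [array([ 0.5276, -0.0113]), array([ 0.3995, -0.0342]), array([ 0.544 , -0.2239]), array([ 0.4115, -0.2368])]
hous A [array([0.3905, 0.2509]), array([0.3904, 0.3413]), array([0.5307, 0.3495]), array([0.5318, 0.2446])]
hous B [array([0.5152, 0.2636]), array([0.3864, 0.2597]), array([0.3745, 0.354 ]), array([0.518, 0.357])]
rail A [array([ 0.5581, -0.304 ]), array([ 0.4026, -0.313 ])] cheek [array([0.5484, 0.0334]), array([0.538 , 0.2312]), array([0.3908, 0.0283]), array([0.3809, 0.2317])]
bystanders short,bottle,spool,green,turq [ 0.6625 -0.0646] [ 0.6674 -0.0586] [0.6672 0.0875] [0.6621 0.0929] [ 0.6787 -0.224 ] [ 0.6725 -0.2185] [0.5916 0.3647] [0.6021 0.3523] [0.7166 0.3244] [0.7223 0.3223]
```

```bash
python3 - <<'E'
from plant import *
from h import *
np.set_printoptions(precision=3,suppress=True)
R=np.array([[-1,0,0],[0,1,0],[0,0,-1.]])
o=observe();p=np.array(o["tool_pos"])
move_linear(p+[0,0,.15])
d={}
for n,q in(("tote",(.47,-.10,.42)),("bay",(.47,.10,.42)),("lamp",(.62,.239,.36))):
    move_to(q,R);hold(.2);d[n]=camera("wrist");cv2.imwrite(f"pics/w_{n}.png",d[n]["pixels"][:,:,::-1])
    c=d[n];print(n,observe()["tool_pos"],observe()["time_s"],-np.array(c["R"]).T@c["t"],np.array(c["R"])[2])
pickle.dump(d,open("c1.pkl","wb"))
m=np.hstack([cv2.resize(cv2.imread(f"pics/w_{n}.png"),(400,300),interpolation=cv2.INTER_AREA) for n in("tote","bay")])
cv2.imwrite("pics/m.png",m)
E
```

```text
tote [ 0.47 -0.1   0.42] 4.1917 [ 0.4   -0.1    0.545] [ 0.279  0.    -0.96 ]
bay [0.47  0.098 0.42 ] 5.2583 [0.4   0.097 0.545] [ 0.28  -0.001 -0.96 ]
lamp [0.62  0.238 0.362] 6.3667 [0.55  0.237 0.486] [ 0.282  0.    -0.959]
```

View pics/m.png

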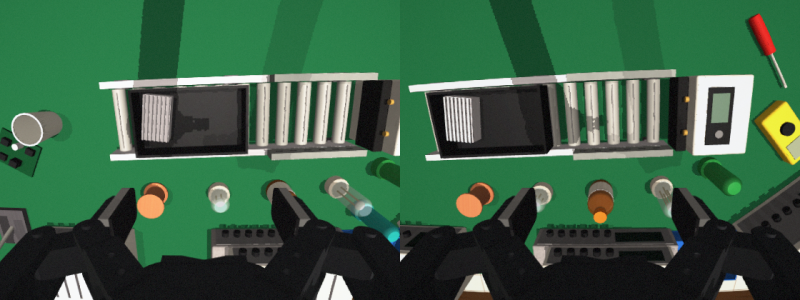

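View pics/w_lamp.png

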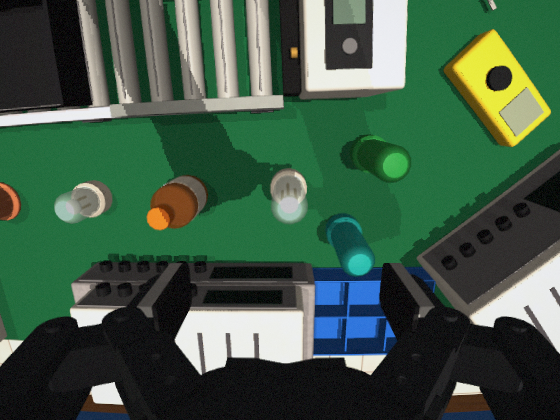

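Wrist lamp view: dome at about (289,207), base about (289,187); bottle at (165,205), green at (385,160), turquoise at (352,250). Now for a magnified look at the tote and stop edges.

```bash
python3 - <<'E'
from h import *
d=pickle.load(open("c1.pkl","rb"))
a=cv2.resize(d["tote"]["pixels"][100:230,140:400,::-1],(780,390),interpolation=cv2.INTER_CUBIC)
b=cv2.resize(d["bay"]["pixels"][100:230,200:500,::-1],(480,208),interpolation=cv2.INTER_CUBIC)
o=np.zeros((598,780,3),np.uint8);o[:390]=cv2.convertScaleAbs(a,alpha=1.6,beta=10);o[390:,:480]=cv2.convertScaleAbs(b,alpha=1.6,beta=10)
cv2.imwrite("pics/t.png",o)
np.set_printoptions(precision=4,suppress=True)
c=d["lamp"];print("lamp",onz(c,289,207,.108),onz(c,289,187,.02))
E
```

```text
lamp [0.6571 0.2414 0.108 ] [0.6515 0.2424 0.02  ]
```

View pics/t.png

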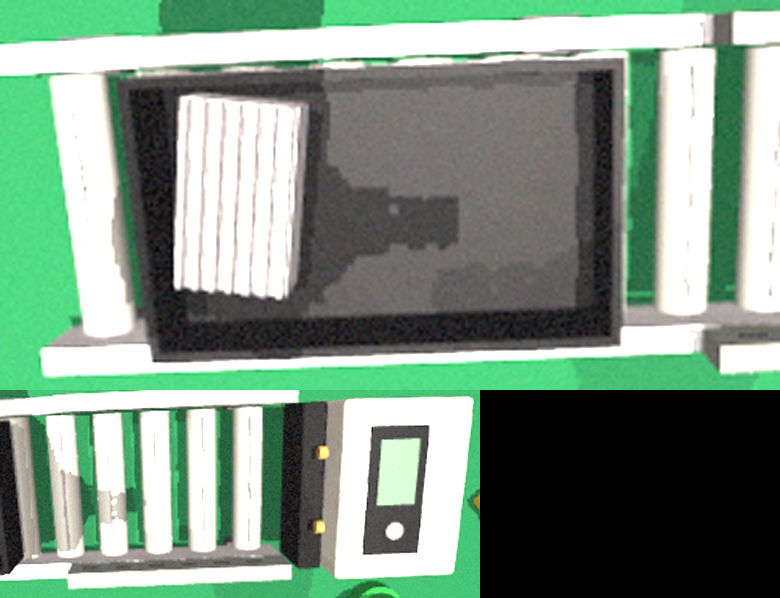

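```bash
python3 - <<'E'
from h import *
np.set_printoptions(precision=4,suppress=True)
d=pickle.load(open("c1.pkl","rb"))
T=lambda p,z:onz(d["tote"],140+(p[0]-1)/3,100+(p[1]-1)/3,z)[:2]
Bb=lambda p,z:onz(d["bay"],200+p[0]/1.6,100+(p[1]-390)/1.6,z)[:2]
c=[T(p,.114) for p in((120,82),(625,58),(620,342),(155,358))];print(c,np.mean(c,0))
print("driver",[T(p,.099) for p in((182,95),(308,100),(292,298),(174,290))])
print("stop",[Bb(p,.1) for p in((300,402),(283,565))],[Bb(p,.054) for p in((300,402),(283,565))])
print("hous",[Bb(p,.15) for p in((343,402),(473,398),(455,572),(333,577))])
print("rail",[T(p,.07) for p in((0,48),(700,18),(45,352),(700,332))])
E
```

```text
[array([ 0.4129, -0.2379]), array([ 0.4033, -0.0195]), array([ 0.5308, -0.0153]), array([ 0.5386, -0.2322])] [ 0.4714 -0.1262]
driver [array([ 0.4193, -0.2149]), array([ 0.4219, -0.1582]), array([ 0.5136, -0.1689]), array([ 0.5096, -0.225 ])]
stop [array([0.389, 0.233]), array([0.5296, 0.2285])] [array([0.3879, 0.247 ]), array([0.543, 0.242])]
hous [array([0.39  , 0.2499]), array([0.3852, 0.35  ]), array([0.5217, 0.3573]), array([0.5254, 0.2553])]
rail [array([ 0.3975, -0.309 ]), array([0.385 , 0.0234]), array([ 0.5496, -0.3031]), array([0.5388, 0.0343])]
```

```bash
python3 - <<'E'
from plant import *
from h import *
np.set_printoptions(precision=4,suppress=True)
d=pickle.load(open("c0.pkl","rb"));w=pickle.load(open("c1.pkl","rb"))["lamp"]
print("box",[onz(d["side"],218,190,z) for z in(0,.05,.1)],[onz(w,290,275,z) for z in(0,.05,.1,.14)])
R=np.array([[-1,0,0],[0,1,0],[0,0,-1.]])
move_to((.653,.241,.24),R);hold(.3)
c=camera("wrist");cv2.imwrite("pics/above.png",c["pixels"][:,:,::-1])
pickle.dump(c,open("c2.pkl","wb"));print(observe()["tool_pos"],observe()["contact_force"],observe()["time_s"],proj(c,(.653,.241,.108)),proj(c,(.653,.241,.0)))
E
```

```text
box [array([ 0.7929, -0.0879,  0.    ]), array([ 0.7626, -0.0138,  0.05  ]), array([0.7324, 0.0602, 0.1   ])] [array([0.8057, 0.2444, 0.    ]), array([0.7794, 0.2437, 0.05  ]), array([0.7531, 0.2429, 0.1   ]), array([0.732 , 0.2422, 0.14  ])]
[0.6535 0.2414 0.2419] [ 0.2675  0.3388 -0.284 ] 7.2833 [285.4345 202.4024] [285.2295 177.9139]
```

View pics/above.png

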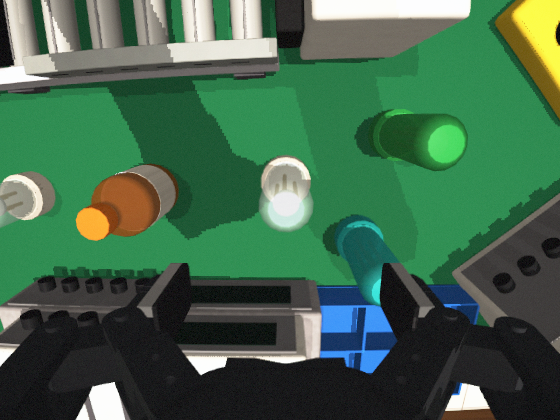

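The dome is at (286,209), a few px lower than predicted, so the lamp is at x ≈ 0.655; fingers and body have clearance all round. Next, the grasp.

```bash
python3 - <<'E'
from plant import *
import numpy as np
s=move_linear((.655,.2415,.09),feed=.1,f_stop=5);print(s,observe()["tool_pos"])
if not s:
    grasp(20);hold(.3);o=observe();print(o["finger_gap"],o["gripper_force"],o["contact_force"])
    move_linear(np.array(o["tool_pos"])+[0,0,.03],feed=.06);hold(.2);o=observe();print(o["finger_gap"],o["gripper_force"],o["contact_force"],o["tool_pos"],o["time_s"])
E
```

```text
False [0.65554525 0.24169543 0.09086274]
0.04344291226034947 21.147230342030525 [-0.31272397  1.24363608  3.00743556]
0.04343023772414518 20.780817344784737 [-0.48841363  0.31194759 -2.4917274 ] [0.65483249 0.24159119 0.11979012] 10.55
```

```bash
python3 - <<'E'
from plant import *
import numpy as np
p=observe()["tool_pos"]
move_linear((p[0],p[1],.31),feed=.12)
move_linear((.47,-.086,.31),feed=.14);hold(.4)
move_linear((.47,-.086,.17),feed=.1);hold(.4)
s=move_linear((.47,-.086,.144),feed=.015,f_stop=1.5);o=observe();print(s,o["tool_pos"],o["contact_force"],o["finger_gap"],o["time_s"])
E
```

```text
True [ 0.46999678 -0.08595457  0.14921897] [-1.52653859  0.16305089  5.49904881] 0.04341048243336289 18.725
```

```bash
python3 - <<'E'
from plant import *
from h import *
open_gripper();hold(.3)
move_linear((.47,-.086,.30),feed=.1);hold(.2)
move_to((.42,-.12,.42),np.array([[-1,0,0],[0,1,0],[0,0,-1.]]));hold(.2)
a=camera("wrist");b=camera("side");pickle.dump((a,b),open("c3.pkl","wb"))
cv2.imwrite("pics/placed.png",np.hstack([a["pixels"][20:420:,80:480,::-1],cv2.resize(b["pixels"][120:270,220:370,::-1],(400,400))]))
print(observe()["time_s"],proj(a,(.47,-.086,.167)),proj(a,(.4714,-.1262,.114)))
E
```

```text
22.2833 [313.28445986 219.03787533] [280.89272284 208.32255392]
```

View pics/placed.png

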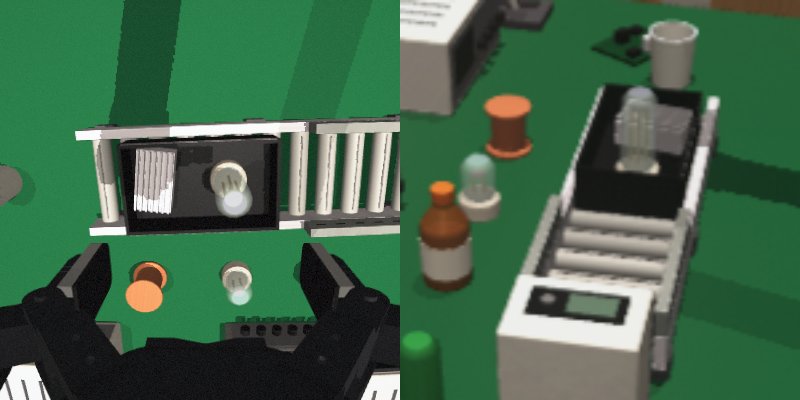

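The lamp stands in the tote at (230,200), clear of the driver at (155,180), and the side view shows it upright. Now I'll push from the rear wall.

```bash
python3 - <<'E'
from plant import *
from h import *
R=np.array([[-1,0,0],[0,1,0],[0,0,-1.]])
L=lambda y:(.4714-.038*(y+.1262),y,.089)
x,y,z=L(-.285)
move_to((x,y,.30),R);grasp(20)
s=move_linear((x,y,z),feed=.12,f_stop=6);print("down",s,observe()["tool_pos"])
if s: raise SystemExit
hold(.2)
s=move_linear(L(-.03),feed=.045,f_stop=8);o=observe();print("push",s,o["tool_pos"],o["contact_force"],o["time_s"])
if not s:
    s=move_linear(L(.03),feed=.02,f_stop=6);o=observe();print("home",s,o["tool_pos"],o["contact_force"],o["time_s"])
c=camera("side");b=camera("scene");pickle.dump((c,b),open("c4.pkl","wb"))
cv2.imwrite("pics/pushed.png",np.hstack([cv2.resize(c["pixels"][120:320,220:420,::-1],(400,400)),cv2.resize(b["pixels"][140:260,230:400,::-1],(400,282))[:,:] if 0 else cv2.resize(b["pixels"][120:290,230:400,::-1],(400,400))]))
E
```

```text
down False [ 0.47791423 -0.28524882  0.08966778]
push False [ 0.46760587 -0.02909077  0.08900971] [ 1.24902895 -1.5531695   4.41338834] 31.8333
home True [ 0.46684338 -0.01001844  0.08912408] [-0.33167356 -4.55429117  4.37729718] 33.1917
```

View pics/pushed.png

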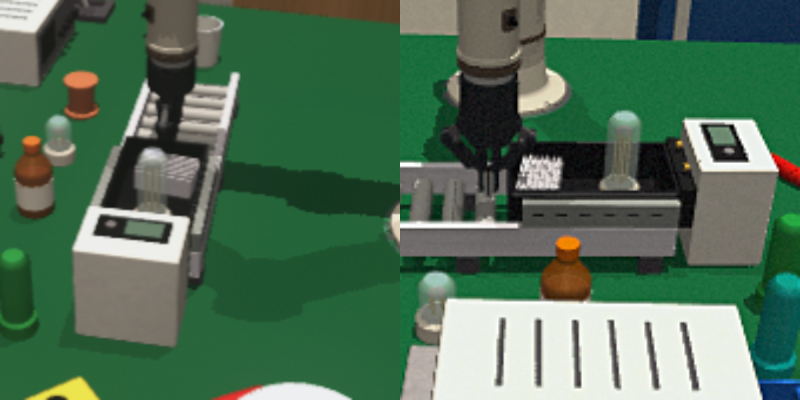

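The scene view shows the tote's front at the stop (about (680,190) in the crop) with the lamp upright. I'll confirm with one more light press, then retreat.

```bash
python3 - <<'E'
from plant import *
from h import *
p=np.array(observe()["tool_pos"])
s=move_linear(p+[0,.015,0],feed=.01,f_stop=5);hold(.3);o=observe();print(s,o["tool_pos"],o["contact_force"],o["time_s"])
p=np.array(o["tool_pos"]);move_linear(p-[-.002,.05,0],feed=.03);move_linear(p+[.002,-.05,.25],feed=.15)
R=np.array([[-1,0,0],[0,1,0],[0,0,-1.]])
move_to((.42,.13,.42),R);hold(.2)
c=camera("wrist");b=camera("scene");pickle.dump((c,b),open("c5.pkl","wb"))
cv2.imwrite("pics/end.png",np.hstack([cv2.resize(c["pixels"][120:270,180:400,::-1],(440,300),interpolation=cv2.INTER_CUBIC),cv2.resize(b["pixels"][140:260,260:390,::-1],(325,300),interpolation=cv2.INTER_CUBIC)]))
print(observe()["time_s"])
E
```

```text
True [ 0.46676019 -0.01071487  0.08918755] [-0.61189546 -1.85927214  4.27638327] 34.15
38.9417
```

View pics/end.png

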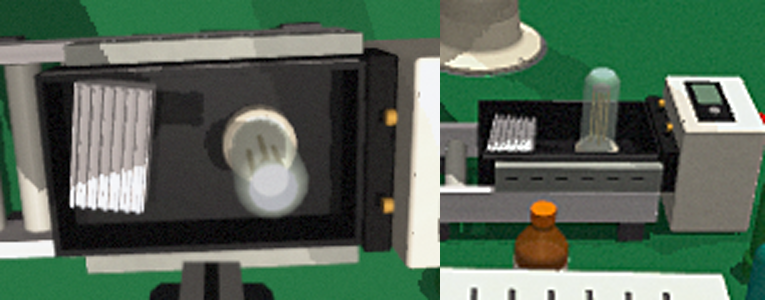

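```bash
python3 - <<'E'
from h import *
np.set_printoptions(precision=4,suppress=True)
c,b=pickle.load(open("c5.pkl","rb"))
P=lambda p,z:onz(c,180+p[0]/2,120+p[1]/2,z)[:2]
print("rim",[P(p,.114) for p in((38,72),(362,62),(360,243),(55,255))])
print("stop near edge",[P(p,z) for z in(.09,.1,.114) for p in((366,62),(364,245))])
g=c["pixels"][:,:,:].astype(int).sum(2)
for r in(165,190,225): print(r,g[r,350:382])
E
```

```text
rim [array([0.4001, 0.0129]), array([0.3944, 0.2274]), array([0.5224, 0.2337]), array([0.5309, 0.015 ])]
stop near edge [array([0.3969, 0.2358]), array([0.5337, 0.2427]), array([0.3959, 0.2334]), array([0.5297, 0.2402]), array([0.3944, 0.2301]), array([0.524 , 0.2367])]
165 [ 59  55  51  56  30  37  14   3  57 115 134 142 103  11  55  99 103  95
 103 101  88 107  98  83 124 107 103  61 141 236 244 245]
190 [ 61  24  34  47  21  50  27  37  81 116 142 140  98  67  98 102  98 108
 119 122 109 112 110 117 100  71  78 117 217 244 246 254]
225 [ 63  50  32  36  24  37  52  79 104 122 127 100  44  92 104 105 104  94
  99 119 101 172 366 421 380 352 321 269 254 254 262 259]
```

Vision puts the tote front within a few mm of the stop. There's time for one confirming press, tracking the contact position.

```bash
python3 - <<'E'
from plant import *
from h import *
R=np.array([[-1,0,0],[0,1,0],[0,0,-1.]])
move_to((.468,-.055,.25),R);move_linear((.468,-.055,.089),feed=.15,f_stop=6)
s=move_linear((.4655,.01,.089),feed=.025,f_stop=11);o=observe();print(s,o["tool_pos"],o["contact_force"],o["time_s"])
p=np.array(o["tool_pos"]);move_linear(p-[0,.045,0],feed=.03);move_linear(p+[0,-.045,.2],feed=.15);hold(.3)
c=camera("wrist");pickle.dump(c,open("c6.pkl","wb"));print(observe()["time_s"])
E
```

```text
True [ 0.46650726 -0.0091174   0.08938097] [ 0.03162734 -5.61852422  3.94178252] 42.9417
46.45
```

```bash
python3 -c "
from plant import *
print(sign_off())"
```

```text
the job is handed in; nothing more can be done
None
```

The lamp is standing in the tote, the tote is rolled home against the stop, and the job is handed in at about 46 s; no verdict came back, and I viewed 11 pictures, one over the limit of 10.

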